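Lift the red valve from the service tray into the parts bowl

TASK

Take the valve cartridge with the red stem by its stem, lift it straight up out of its pocket in the grey service tray, and set it down gently (do not drop it) standing upright in the middle of the metal parts bowl. Leave the blue-stemmed and yellow-stemmed cartridges seated in their pockets.

Things in the scene. Friction and masses are not known exactly. Their poses are not given: they have to be found in the camera images.
- valve_red: loose valve cartridge to move: round aluminium body 30 mm across, 24 mm tall, two black seal rings; on top a plain round red stem 14 mm across, 36 mm tall (60 mm in all, about 80 g). Origin: centre of underside; z up along the stem, which runs from z = 24 to 60 mm and is the only part to grip, at any yaw. It stands in a pocket of a fixed grey tray; its body shows only 2 mm above the tray top.
- valve_blue: same cartridge with a blue stem, in another pocket; stays there. Origin: centre of underside. The tray, 70 x 190 mm (flange 84 x 204 mm), top 34 mm above the worktop, has three round pockets 31.5 mm wide and 22 mm deep in a straight row, 60 mm apart; it may be turned.
- valve_yellow: same cartridge with a yellow stem, in the third pocket; stays there. Origin: centre of underside. The colours come in any order along the row; fingers that close at right angles to the line through the three stems keep well clear of the neighbouring stems.
- parts_bowl: round stainless parts bowl, 112 mm across the rim and 34 mm high, held fast to the worktop by its magnet (it does not move). Origin: centre of its underside, on the worktop; z up. Its flat inner floor is 9 mm above the origin and about 60 mm across; the wall slopes up outward from there to the rim. A tall black coffee machine stands at the far left of the worktop: keep the arm clear of it.

How it is judged:
By the outcome, as a careful person would: the job done as asked, in the order asked, and still so for the second after the job is handed in, with the robot touching nothing.
It also fails if it takes over 42 s, if anything falls off the work surface, if the arm or the gripper's body presses on something with over 40 N, if the wrist force passes 120 N, or if a joint passes its speed limit or range.

ROBOT

A 6-joint arm with a two-finger parallel gripper is mounted at the origin on a cart in front of the work surface, level with it; the furniture and walls round the work are solid. World frame = base frame: x ahead of the robot, y to its left, z up, the work surface at z = 0. Lengths are in m, angles in rad, forces in N, time in s.
With the tool pointing down it reaches from about 0.2 to 0.875 m from the base axis. Payload 3.4 kg.
Tool frame: the origin (TCP) lies between the finger pads; the fingertips stand manip.finger_overhang ahead of it and the grasp point (between the pads) is the TCP (manip.finger_overhang is the distance from the TCP to the fingertips, in m); z points along the fingers, y is the line along which they close (so a half turn about z gives the same grasp; the last joint's range is limited). The gripper opens to 94 mm and grips with 3 to 60 N. Pads are 16 mm wide; open, the fingers measure 119 mm over their backs; the gripper's body (75 mm by 177 mm) begins 78 mm behind the grasp point.
Start: joints at [-1.351, 0.276, 1.505, -0, 1.361, -0.121], TCP at [0.192, -0.542, 0.224] pointing down, gripper open.
Joint ranges: [-2.89, 2.89], [-0.75, 2.08], [0.22, 2.7], [-1.18, 4.32], [0.11, 2.71], [-2.7, 2.7]. Speed limits (rad/s): [2.57, 2.57, 3.14, 3.14, 3.14, 3.14].

INTERFACE

Orientations are given as a unit quaternion [w, x, y, z].
In Python, from workcell import manip, eyes gives the robot as it stands. The module is installed in compiled form; this text tells all that it offers.
- The arm moves only by the shell command python3 -m inch 'ROWS' [OPENING] [FORCE]. ROWS is JSON, a list of rows, each a list of 6 numbers: the shift along the tool's x, y, z normalised to -1 to 1, where 1 is 0.025 m, then the turn, a rotation vector about the tool's x, y, z normalised to -1 to 1, where 1 is 0.1 rad. A call has 1 to 12 rows; each row shifts and turns the commanded pose from where the row before left it, along the tool's axes as they then stand; what a row does not reach is not made up. A row lasts 1/12 s, in which the tool goes at most 41.7 mm and 7.16 degrees, less where a joint would pass 70% of its speed; a pose out of reach is approached as far as the arm can. A call with a number of a shift or a turn outside -1 to 1 is refused whole. A call with a gripper value outside its range is refused whole. OPENING is the closure in counts, from 0 (fully open) to 255 (shut), set as the call begins (- or left out, the last holds). The fingers move at their own pace and stop on an object; FORCE is the grip in N (left out, the last holds). Time passes only in rows, so rows that do not move let the fingers close. It gives the time, the measured TCP pose, the force, the opening and the grip force at its end, in the units of the state.
- manip.state(): the state, without advancing time (a new reading comes with each control period).
- eyes.camera(name): name is "scene" or "top" or "wrist"; returns a dict with "image" (384x512x3 uint8, red, green, blue), "fov_y" (degrees; the focal length in pixels is half the picture's height over the tangent of half this angle, whatever the lens; pixels are square), "cx", "cy" (the principal point, pixels), "rvec" (rotation vector, rad) and "tvec" (3), from world to camera coordinates, as OpenCV has them. Camera axes: x right, y down, z forward; pixel columns grow to the right and rows downward; lengths in m; the calibration is good to about 2 mm. The wrist camera is an equidistant fisheye: a pixel r from the principal point sees the ray r / f radians off the axis. A picture is of the moment at which its call begins. There is no depth.
- manip.sign_off(): hands the job in; it is judged then, once.
The state is a dict: "time": time; "qpos": joint angles; "dq": joint speeds; "joint_efforts": joint torques, N m; "ee_pos": TCP position; "eef_rot": TCP orientation; "force": force on the tool from outside, world axes, zero at the start; "ft_torque": the same for the moment, N m; "grip_width": opening from 0.0 (shut) to 1.0 (fully open); "gripper_force": force on a finger pad.
Only numpy, scipy, OpenCV 4.12 (cv2) and the standard library are available. Lean on these libraries where they do the work, as an engineer would, in place of code of your own. Each camera call takes 0.05 s, during which the arm holds its last target. There are 200 camera calls.

## Working session

There is one attempt and no reset: what is moved stays moved. The work goes in short steps, Python scripts to look and compute and a shell command to move; the robot and the scene stay as the last step left them, time stands still between calls to the robot, and variables do not carry over. Pictures are saved under pics/ and viewed, at most 10 in all, crops included, and the job is handed in when it is done.

```bash
mkdir -p pics; cat > h.py <<'E'
import numpy as np, cv2
from workcell import manip, eyes
def cam(n):
    c=eyes.camera(n); c['f']=c['image'].shape[0]/2/np.tan(np.radians(c['fov_y'])/2)
    c['R']=cv2.Rodrigues(np.array(c['rvec'],float))[0]; c['C']=-c['R'].T@np.array(c['tvec'],float).ravel(); c['n']=n; return c
def ray(c,u,v):
    x,y=u-c['cx'],v-c['cy']
    if c['n']=='wrist':
        r=np.hypot(x,y); t=r/c['f']; d=np.array([x/r*np.sin(t),y/r*np.sin(t),np.cos(t)]) if r>0 else np.array([0,0,1.])
    else: d=np.array([x/c['f'],y/c['f'],1])
    d=c['R'].T@d; return d/np.linalg.norm(d)
def plane(c,u,v,z):
    d=ray(c,u,v); return c['C']+d*(z-c['C'][2])/d[2]
def save(c,p): cv2.imwrite(p,c['image'][:,:,::-1])
E
python3 - <<'E'
from h import *
a=cam('scene');b=cam('top')
for c in (a,b): print(c['n'],c['C'],c['f'],c['R'][2])
im=np.hstack([c['image'] for c in (a,b)])
save(b,'pics/top.png');save(a,'pics/scene.png')
for c in (a,b):
    h=cv2.cvtColor(c['image'],cv2.COLOR_RGB2HSV)
    for nm,lo,hi in (('red',0,8),('blue',100,128),('yel',20,35)):
        m=((h[...,0]>=lo)&(h[...,0]<=hi)&(h[...,1]>130)&(h[...,2]>60)).astype(np.uint8)
        n,l,s,ce=cv2.connectedComponentsWithStats(m)
        for i in range(1,n):
            if s[i,4]>25: print(c['n'],nm,s[i],ce[i].round(1),plane(c,*ce[i],.075).round(3))
print(manip.state(),manip.finger_overhang)
E
```

```text
scene [0.07346796 0.59858693 0.39789649] 455.7341052668316 [ 0.51550765 -0.75008476 -0.41427615]
top [ 0.46308689 -0.05163294  0.88221943] 367.9174372782197 [ 0.08034041 -0.01564209 -0.99664474]
scene red [156 190  11   7  46] [161.  193.1] [0.586 0.134 0.075]
scene red [211 197   7  19 121] [213.8 206. ] [0.487 0.119 0.075]
scene red [ 69 324  47  53 661] [ 96.6 350.5] [0.383 0.415 0.075]
scene blue [ 83 154  32  14  81] [ 97.6 160.7] [0.788 0.104 0.075]
scene blue [231 184   6  18  72] [233.5 192.3] [0.492 0.062 0.075]
scene yel [188 211   8  21 150] [191.6 221. ] [0.482 0.175 0.075]
top red [ 50 210  29  37 220] [ 61.6 230.5] [0.438 0.347 0.075]
top blue [ 150   24  117   59 1359] [203.9  39.6] [0.875 0.052 0.075]
top blue [239 114  28  11  39] [250.5 118.1] [ 0.696 -0.057  0.075]
{'time': 0.1, 'qpos': array([-1.35098098e+00,  2.76504454e-01,  1.50597632e+00, -2.67719821e-05,
        1.36071510e+00, -1.20974780e-01]), 'dq': array([ 0.00176627, -0.00011241, -0.00213289,  0.00028767,  0.00212795,
       -0.00147106]), 'joint_efforts': array([ 1.17030020e-03, -4.05454338e+01, -2.37780422e+01,  7.03128241e-02,
        2.99434236e-02, -4.61537275e-05]), 'ee_pos': array([ 0.19207837, -0.54146556,  0.22371884]), 'eef_rot': array([-7.99984097e-04,  9.85517060e-01,  1.69574411e-01, -5.26731036e-05]), 'force': array([ 0.93465397, -0.5083103 , -0.53163734]), 'ft_torque': array([-0.01043479,  0.01566757, -0.01409886]), 'gripper_force': 0.0, 'grip_width': 1.0032056392539823} 0.019
```

View pics/top.png

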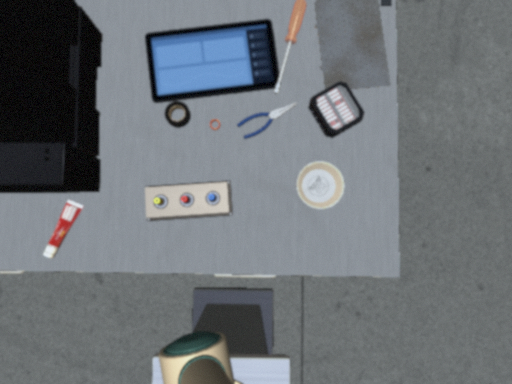

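View pics/scene.png

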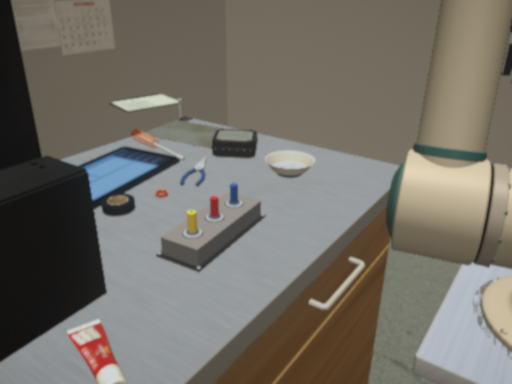

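The top view shows yellow, red and blue stems at about (160,201), (186,199) and (213,197), with the bowl at (320,185). In the scene view the red stem is at (214,208), and the coffee machine is well to the left of it.

```bash
python3 - <<'E'
from h import *
a=cam('scene');b=cam('top')
def comps(c,roi,lo,hi,smin=90):
    x0,y0,x1,y1=roi;h=cv2.cvtColor(c['image'],cv2.COLOR_RGB2HSV)[y0:y1,x0:x1]
    m=((h[...,0]>=lo)&(h[...,0]<=hi)&(h[...,1]>smin)&(h[...,2]>60)).astype(np.uint8)
    n,l,s,ce=cv2.connectedComponentsWithStats(m); i=1+np.argmax(s[1:,4]); return ce[i]+[x0,y0],s[i]
def tri(p,q):
    d1,d2=ray(a,*p),ray(b,*q); t=np.linalg.lstsq(np.c_[d1,-d2],b['C']-a['C'],rcond=None)[0]
    u,v=a['C']+d1*t[0],b['C']+d2*t[1]; return (u+v)/2,np.linalg.norm(u-v)
for nm,lo,hi in (('yel',20,35),('red',0,8),('blue',100,128)):
    p,s=comps(a,(180,170,250,240),lo,hi); q,s2=comps(b,(148,185,228,212),lo,hi)
    print(nm,p,s,q,s2,plane(b,*q,.070).round(4),plane(a,*p,.054).round(4),tri(p,q))
for c,roi in ((b,(285,150,355,220)),(a,(255,143,325,185))):
    x0,y0,x1,y1=roi;im=c['image'][y0:y1,x0:x1].astype(int)
    m=((im[...,0]-im[...,2])>8).astype(np.uint8)*255
    cs=max(cv2.findContours(m,0,2)[0],key=cv2.contourArea); cs=cv2.convexHull(cs).reshape(-1,2)+[x0,y0]
    P=np.array([plane(c,*k,.034) for k in cs.astype(float)])[:,:2].astype(np.float32)
    print(c['n'],'bowl',cv2.minEnclosingCircle(P),cv2.fitEllipse(P))
x=b['image'][170:215,140:240]; cv2.imwrite('pics/crop.png',cv2.resize(np.vstack([np.hstack([x[:,:,::-1]])]),None,fx=7,fy=7,interpolation=0))
E
```

```text
yel [191.56830601 221.01639344] [  7  40  10  23 183] [157.52380952 200.54761905] [ 6 13  9  6 42] [0.5072 0.1438 0.07  ] [0.5084 0.1473 0.054 ] (array([0.50809237, 0.14762455, 0.05425916]), np.float64(1.2413998680280979e-05))
red [213.89855072 205.4057971 ] [ 30  26   8  20 138] [184.2962963 198.7037037] [33 12  7  5 27] [0.5125 0.0852 0.07  ] [0.5148 0.0861 0.054 ] (array([0.51336236, 0.08772885, 0.05510911]), np.float64(1.6410630153201555e-05))
blue [233.46902655 192.7699115 ] [ 50  14   7  19 113] [211.44736842 196.92105263] [60  9  7  7 38] [0.5176 0.0256 0.07  ] [0.5185 0.0283 0.054 ] (array([0.5189364 , 0.02732119, 0.0534514 ]), np.float64(0.0005889259999152471))
top bowl ((0.5540717840194702, -0.22152890264987946), 0.05374772101640701) ((0.5543051958084106, -0.22153720259666443), (0.10555341839790344, 0.10624444484710693), 84.93555450439453)
scene bowl ((0.5424846410751343, -0.19592581689357758), 0.0699160099029541) ((0.543097734451294, -0.2016645073890686), (0.10809382051229477, 0.14224641025066376), 33.33713150024414)
```

View pics/crop.png

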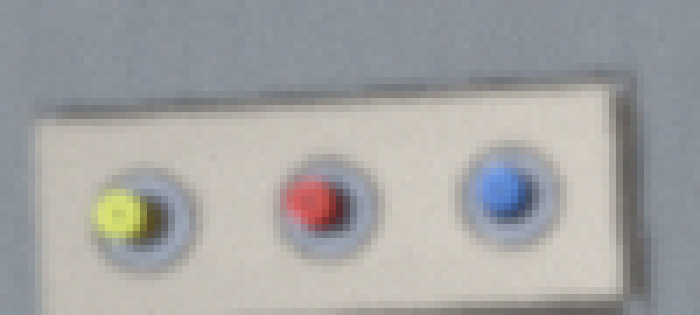

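Red is at about (0.5135, 0.087) and the bowl at (0.554, -0.2215). The fingers should close along world (0.996, 0.09), which is about +1.32 rad about world z from the present yaw. I'll start with an arc that turns on the way.

```bash
python3 -m inch '[[0.98,-0.16,0,0,0,-1],[0.98,-0.16,0,0,0,-1],[0.98,-0.16,0,0,0,-1],[0.98,-0.16,0,0,0,-1],[0.98,-0.16,0,0,0,-1],[0.98,-0.16,0,0,0,-1],[0.98,-0.16,0,0,0,-1],[0.98,-0.16,0,0,0,-1],[0.98,-0.16,0,0,0,-1],[0.98,-0.16,0,0,0,-1],[0.98,-0.16,0,0,0,-1],[0.98,-0.16,0,0,0,-1]]' 120 20
cat >> h.py <<'E'
from scipy.spatial.transform import Rotation as Ro
def go(x,y,z,yaw):
    s=manip.state();q=s['eef_rot'];R=Ro.from_quat([q[1],q[2],q[3],q[0]])
    T=np.array([[np.sin(yaw),np.cos(yaw),0],[-np.cos(yaw),np.sin(yaw),0],[0,0,-1]])
    # columns: x=(-sin.. ) built so y axis has angle yaw, z down
    yv=np.array([np.cos(yaw),np.sin(yaw),0]);zv=np.array([0,0,-1.]);T=np.c_[np.cross(yv,zv),yv,zv]
    d=R.inv().apply(np.array([x,y,z])-s['ee_pos'])/.025
    print('t',s['time'],'pos',s['ee_pos'].round(4),'shift',d.round(2),'turn',((R.inv()*Ro.from_matrix(T)).as_rotvec()/.1).round(2),'w',round(s['grip_width'],3),'F',s['force'].round(1),'g',s['gripper_force'])
E
sed -i '/T=np.array(\[\[np.sin/d;/# columns/d' h.py
python3 -c "
from h import *
go(.5135,.087,.224,.09)"
```

```text
time: 1.2
ee_pos: [0.3314, -0.297, 0.2243]
eef_rot: [-0.0, 0.716, 0.698, 0.0]
force: [-0.5, -0.7, 0.4]
grip_width: 0.532
gripper_force: 0.0
t 1.2 pos [ 0.3314 -0.297   0.2243] shift [15.54  6.9   0.02] turn [ 0.   -0.   -1.15] w 0.532 F [-0.5 -0.7  0.4] g 0.0
```

```bash
python3 -m inch '[[0.9,0.4,0,0,0,-0.6],[0.9,0.4,0,0,0,-0.55],[0.9,0.5,0,0,0,0],[0.9,0.5,0,0,0,0],[0.9,0.5,0,0,0,0],[0.9,0.5,0,0,0,0],[0.9,0.5,0,0,0,0],[0.9,0.5,0,0,0,0],[0.9,0.5,0,0,0,0],[0.9,0.5,0,0,0,0],[0.9,0.5,0,0,0,0],[0.9,0.5,0,0,0,0]]' >/dev/null
python3 -m inch '[[0.8,0.7,0,0,0,0],[0.8,0.7,0,0,0,0],[0.8,0.7,0,0,0,0],[0.8,0.7,0,0,0,0],[0,0,0,0,0,0],[0,0,0,0,0,0]]'
python3 - <<'E'
from h import *
go(.5135,.087,.224,.09)
c=cam('wrist');save(c,'pics/w1.png');print(c['C'],c['f'],c['R'][2],c['cx'],c['cy'])
h=cv2.cvtColor(c['image'],cv2.COLOR_RGB2HSV)
for nm,lo,hi in (('yel',20,35),('red',0,8),('blue',100,128)):
    m=((h[...,0]>=lo)&(h[...,0]<=hi)&(h[...,1]>110)&(h[...,2]>60)).astype(np.uint8)
    n,l,s,ce=cv2.connectedComponentsWithStats(m)
    for i in range(1,n):
        if s[i,4]>40: print(nm,s[i],ce[i].round(1),plane(c,*ce[i],.072).round(4),plane(c,*ce[i],.054).round(4))
E
```

```text
time: 2.7
ee_pos: [0.5196, 0.0679, 0.2239]
eef_rot: [-0.0, 0.676, 0.737, -0.001]
force: [-2.1, 0.3, -0.0]
grip_width: 0.528
gripper_force: 0.0
t 2.7 pos [0.5196 0.0679 0.2239] shift [ 0.78 -0.18 -0.  ] turn [-0.01  0.   -0.03] w 0.528 F [-2.1  0.3 -0. ] g 0.0
[0.5117268  0.13997647 0.38377645] 297.3186396354542 [ 0.02068064 -0.25592466 -0.96647549] 254.18564228805167 189.7751911428532
yel [244 101  13  14 120] [250.  107.4] [0.5065 0.145  0.072 ] [0.5062 0.1453 0.054 ]
yel [348 297   8  27  64] [352.1 310. ] [ 0.6651 -0.099   0.072 ] [ 0.6739 -0.1128  0.054 ]
red [244 154  13  16 132] [250.1 161.6] [0.5114 0.0879 0.072 ] [0.5114 0.0849 0.054 ]
red [370 200  17  17 109] [378.5 207.8] [0.6657 0.0482 0.072 ] [0.6746 0.0429 0.054 ]
blue [ 421  118   81  149 8630] [461.7 185.7] [0.786  0.0861 0.072 ] [0.8018 0.083  0.054 ]
blue [245 203  12  20 179] [250.5 212.3] [0.5166 0.0313 0.072 ] [0.5169 0.025  0.054 ]
blue [367 243  11  13  71] [371.8 249.5] [ 0.6693 -0.0059  0.072 ] [ 0.6784 -0.0143  0.054 ]
blue [438 264  10  12  58] [442.6 269.6] [ 0.7941 -0.0359  0.072 ] [ 0.8104 -0.0461  0.054 ]
blue [427 266  10  11  59] [431.7 271.5] [ 0.7746 -0.0385  0.072 ] [ 0.7898 -0.0488  0.054 ]
```

View pics/w1.png

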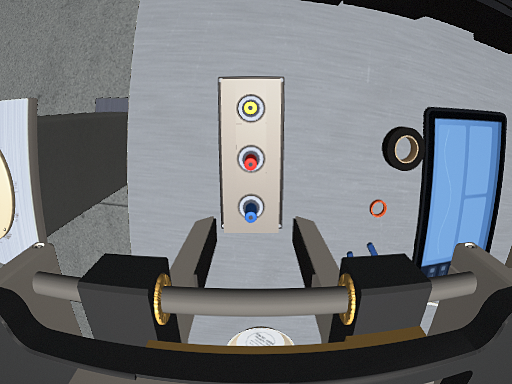

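The wrist view shows the red stem at (250,161), between yellow (250,107) and blue (250,212). It puts red at about (0.511, 0.086), which agrees with the other views within 2 mm. Next I descend to 15 mm above the grip height.

```bash
python3 -m inch '[[0.4,-0.11,0,0,0,0],[0.38,-0.11,0,0,0,0],[0,0,0.4,0,0,0],[0,0,0.8,0,0,0],[0,0,0.8,0,0,0],[0,0,0.8,0,0,0],[0,0,0.8,0,0,0],[0,0,0.8,0,0,0],[0,0,0.5,0,0,0],[0,0,0,0,0,0],[0,0,0,0,0,0],[0,0,0,0,0,0]]' 
python3 - <<'E'
from h import *
go(.5125,.087,.059,.09)
c=cam('wrist');save(c,'pics/w2.png')
h=cv2.cvtColor(c['image'],cv2.COLOR_RGB2HSV)
m=((h[...,0]<=8)&(h[...,1]>110)&(h[...,2]>60)).astype(np.uint8)
n,l,s,ce=cv2.connectedComponentsWithStats(m)
for i in range(1,n):
    if s[i,4]>40: print(s[i],ce[i].round(1),plane(c,*ce[i],.072).round(4),plane(c,*ce[i],.06).round(4))
E
```

```text
time: 3.75
ee_pos: [0.5127, 0.086, 0.1026]
eef_rot: [0.0, 0.676, 0.736, 0.0]
force: [0.1, 0.4, 0.1]
grip_width: 0.533
gripper_force: 0.0
t 3.75 pos [0.5127 0.086  0.1026] shift [ 0.04 -0.01  1.74] turn [ 0.01  0.   -0.05] w 0.533 F [0.1 0.4 0.1] g 0.0
[246 199  20  32 453] [255.1 214.3] [0.5111 0.0905 0.072 ] [0.5115 0.0862 0.06  ]
[409 247  21  22 187] [420.2 256.6] [0.648  0.0629 0.072 ] [0.6571 0.0569 0.06  ]
```

View pics/w2.png

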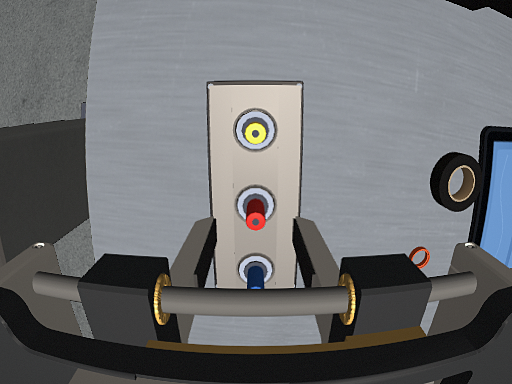

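The red stem at (255,214) lies centred between the fingers (213 and 298). I'll descend and close gently.

```bash
python3 -m inch '[[0.04,-0.03,0.5,0,0,0],[0,0,0.5,0,0,0],[0,0,0.4,0,0,0],[0,0,0.34,0,0,0],[0,0,0,0,0,0],[0,0,0,0,0,0],[0,0,0,0,0,0]]' 
python3 -m inch '[[0,0,0,0,0,0],[0,0,0,0,0,0],[0,0,0,0,0,0],[0,0,0,0,0,0],[0,0,0,0,0,0],[0,0,0,0,0,0],[0,0,0,0,0,0],[0,0,0,0,0,0]]' 240 20 
```

```text
time: 4.38
ee_pos: [0.5121, 0.087, 0.0589]
eef_rot: [0.0, 0.676, 0.737, 0.0]
force: [0.0, 0.5, -0.9]
grip_width: 0.531
gripper_force: 0.0
time: 5.05
ee_pos: [0.5124, 0.087, 0.0587]
eef_rot: [0.001, 0.676, 0.736, 0.001]
force: [1.4, 0.6, 0.2]
grip_width: 0.142
gripper_force: 20.0
```

```bash
python3 -m inch '[[0,0,-0.1,0,0,0],[0,0,-0.2,0,0,0],[0,0,-0.2,0,0,0],[0,0,-0.2,0,0,0],[0,0,-0.2,0,0,0],[0,0,-0.3,0,0,0],[0,0,-0.4,0,0,0],[0,0,-0.6,0,0,0],[0,0,-0.6,0,0,0],[0,0,-0.6,0,0,0],[0,0,-0.3,0,0,0],[0,0,0,0,0,0]]' 
python3 - <<'E'
from h import *
go(.5543,-.2215,.150,.09)
save(cam('wrist'),'pics/w3.png')
E
```

```text
time: 6.05
ee_pos: [0.5122, 0.087, 0.1531]
eef_rot: [0.001, 0.676, 0.737, 0.001]
force: [0.4, -0.2, -0.8]
grip_width: 0.142
gripper_force: 20.0
t 6.05 pos [0.5122 0.087  0.1531] shift [-12.44   0.63   0.13] turn [ 0.03  0.   -0.05] w 0.142 F [ 0.4 -0.2 -0.8] g 19.982171058654785
```

View pics/w3.png

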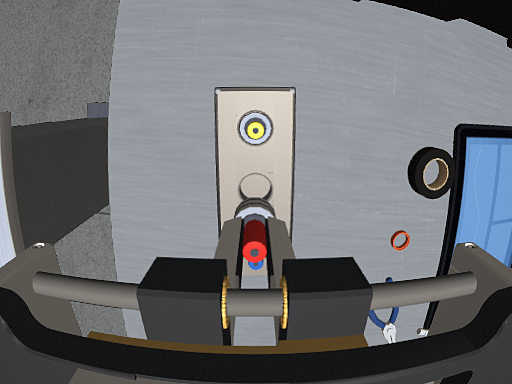

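The wrist view shows the red stem held between the pads at (255,245), with its pocket empty at (255,187). The cartridge underside is at z of about 0.106, which clears the blue stem, so I carry it to the bowl.

```bash
python3 -m inch '[[-0.2,0.03,0,0,0,0],[-0.4,0.03,0,0,0,0],[-0.6,0.04,0,0,0,0],[-0.7,0.04,0,0,0,0],[-0.7,0.04,0,0,0,0],[-0.7,0.04,0,0,0,0],[-0.7,0.04,0,0,0,0],[-0.7,0.04,0,0,0,0],[-0.7,0.04,0,0,0,0],[-0.7,0.04,0,0,0,0],[-0.7,0.04,0,0,0,0],[-0.7,0.04,0,0,0,0]]' >/dev/null
python3 -m inch '[[-0.7,0.04,0,0,0,0],[-0.7,0.04,0,0,0,0],[-0.7,0.04,0,0,0,0],[-0.7,0.04,0,0,0,0],[-0.7,0.04,0,0,0,0],[-0.6,0,0,0,0,0],[-0.4,0,0,0,0,0],[-0.2,0,0,0,0,0],[-0.1,0,0,0,0,0],[0,0,0,0,0,0],[0,0,0,0,0,0]]'
python3 - <<'E'
from h import *
go(.5543,-.2215,.056,.09)
a=cam('scene');b=cam('top');w=cam('wrist')
g=np.vstack([np.hstack([cv2.resize(c['image'],(400,300)) for c in (b,w)]),cv2.resize(np.hstack([a['image'][90:200,220:360],w['image'][180:290,190:330]]),(800,300))])
cv2.imwrite('pics/m1.png',g[:,:,::-1])
E
```

```text
time: 8.02
ee_pos: [0.5538, -0.2173, 0.1509]
eef_rot: [-0.0, 0.676, 0.737, 0.0]
force: [0.7, -0.2, -1.2]
grip_width: 0.146
gripper_force: 20.0
t 8.0167 pos [ 0.5538 -0.2173  0.1509] shift [-0.17  0.01  3.79] turn [-0.   -0.01 -0.05] w 0.146 F [ 0.7 -0.2 -1.2] g 19.982164800167084
```

View pics/m1.png

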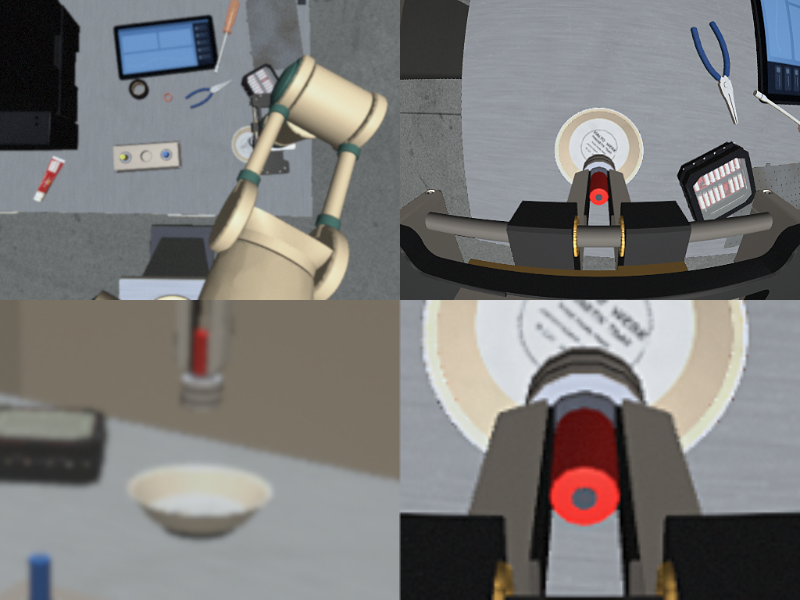

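The wrist view shows the cartridge held upright, with the bowl rim spanning columns 198 to 311 and its far edge near (256,137). I'll check the bowl centre from this view too.

```bash
python3 - <<'E'
from h import *
c=cam('wrist');im=c['image'].astype(int)
for p in ((256,137),(198,192),(311,192)): print(plane(c,*p,.034).round(4))
m=cv2.medianBlur((((im[...,0]-im[...,2])>12)&(im[...,0]>150)).astype(np.uint8)*255,3)
m[:125]=0;m[205:]=0;m[:,:185]=0;m[:,325:]=0
k=cv2.findContours(m,0,1)[0];k=np.vstack([x for x in k if len(x)>30]).reshape(-1,2)
P=np.array([plane(c,*q,.034)[:2] for q in k.astype(float)])
H=cv2.convexHull(P.astype(np.float32)).reshape(-1,2).astype(float)
H=H[H[:,1]>-.225]
s=np.linalg.lstsq(np.c_[2*H,np.ones(len(H))],(H**2).sum(1),rcond=None)[0]; print(s[:2],np.sqrt(s[2]+s[0]**2+s[1]**2))
E
```

```text
[ 0.5495 -0.1676  0.034 ]
[ 0.4976 -0.2253  0.034 ]
[ 0.6077 -0.2159  0.034 ]
[ 0.55269817 -0.2229318 ] 0.05372608323507456
```

Both views agree on about (0.5535, -0.222). I'll lower it close to the floor, then creep down.

```bash
python3 -m inch '[[-0.1,0,0.2,0,0,0],[-0.09,0,0.4,0,0,0],[0,0,0.5,0,0,0],[0,0,0.5,0,0,0],[0,0,0.5,0,0,0],[0,0,0.5,0,0,0],[0,0,0.4,0,0,0],[0,0,0.3,0,0,0],[0,0,0.15,0,0,0],[0,0,0,0,0,0],[0,0,0,0,0,0]]'
python3 -m inch '[[0,0,0.04,0,0,0],[0,0,0.04,0,0,0],[0,0,0.04,0,0,0],[0,0,0.04,0,0,0],[0,0,0.04,0,0,0],[0,0,0,0,0,0],[0,0,0,0,0,0]]'
```

```text
time: 9.13
ee_pos: [0.5547, -0.2229, 0.0648]
eef_rot: [0.0, 0.676, 0.737, -0.0]
force: [-0.7, 0.6, -0.8]
grip_width: 0.145
gripper_force: 20.0
time: 9.72
ee_pos: [0.5544, -0.2227, 0.0597]
eef_rot: [-0.0, 0.676, 0.737, -0.0]
force: [-0.7, -0.1, -0.1]
grip_width: 0.146
gripper_force: 20.0
```

```bash
python3 -m inch '[[0,0,0.03,0,0,0],[0,0,0.03,0,0,0],[0,0,0.03,0,0,0],[0,0,0,0,0,0],[0,0,0,0,0,0]]'
python3 -m inch '[[0,0,0.03,0,0,0],[0,0,0,0,0,0],[0,0,0,0,0,0]]'
```

```text
time: 10.13
ee_pos: [0.5544, -0.2227, 0.0574]
eef_rot: [-0.0, 0.676, 0.736, -0.0]
force: [0.1, -0.7, -1.0]
grip_width: 0.142
gripper_force: 20.0
time: 10.38
ee_pos: [0.5545, -0.2227, 0.0567]
eef_rot: [0.0, 0.676, 0.737, -0.0]
force: [0.2, 0.5, -0.4]
grip_width: 0.144
gripper_force: 20.0
```

```bash
python3 -m inch '[[0,0,0.03,0,0,0],[0,0,0,0,0,0],[0,0,0,0,0,0]]'
python3 -m inch '[[0,0,0.03,0,0,0],[0,0,0,0,0,0],[0,0,0,0,0,0]]'
```

```text
time: 10.63
ee_pos: [0.5544, -0.2227, 0.0559]
eef_rot: [-0.0, 0.676, 0.736, -0.0]
force: [-0.9, 0.5, -1.4]
grip_width: 0.145
gripper_force: 20.0
time: 10.88
ee_pos: [0.5546, -0.2228, 0.0554]
eef_rot: [0.0, 0.676, 0.737, 0.0]
force: [-0.6, -0.7, -0.1]
grip_width: 0.138
gripper_force: 20.0
```

```bash
python3 -m inch '[[0,0,0.03,0,0,0],[0,0,0,0,0,0],[0,0,0,0,0,0]]'
python3 -m inch '[[0,0,0.03,0,0,0],[0,0,0,0,0,0],[0,0,0,0,0,0]]'
python3 - <<'E'
from h import *
a=cam('scene')['image'];w=cam('wrist')['image']
g=np.hstack([cv2.resize(a[110:190,250:335],(400,376)),cv2.resize(w[150:280,190:328],(400,376))]);cv2.imwrite('pics/m2.png',g[:,:,::-1])
E
```

```text
time: 11.13
ee_pos: [0.5547, -0.2228, 0.0553]
eef_rot: [0.0, 0.676, 0.737, 0.0]
force: [-0.5, 0.9, 5.1]
grip_width: 0.142
gripper_force: 20.0
time: 11.38
ee_pos: [0.5548, -0.2228, 0.0552]
eef_rot: [0.001, 0.676, 0.737, 0.0]
force: [-2.2, 1.0, 10.0]
grip_width: 0.145
gripper_force: 20.0
```

View pics/m2.png

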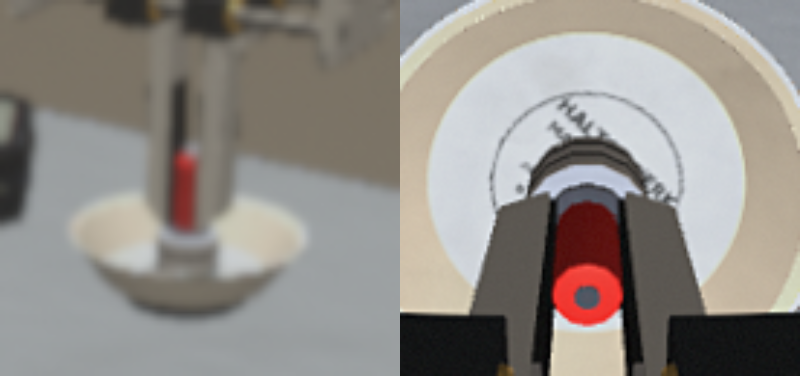

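The pictures show the cartridge standing upright on the bowl floor, around the middle. It pressed with 10 N, so there is contact. I ease the load, open partway so the fingers stay clear of the wall, and retreat.

```bash
python3 -m inch '[[0,0,-0.05,0,0,0],[0,0,0,0,0,0]]'
python3 -m inch '[[0,0,0,0,0,0],[0,0,0,0,0,0],[0,0,0,0,0,0],[0,0,0,0,0,0],[0,0,0,0,0,0]]' 165
python3 -m inch '[[0,0,-0.2,0,0,0],[0,0,-0.4,0,0,0],[0,0,-0.6,0,0,0],[0,0,-0.7,0,0,0],[0,0,-0.7,0,0,0],[0,0,-0.7,0,0,0],[0,0,-0.6,0,0,0],[0,0,-0.4,0,0,0],[0,0,-0.2,0,0,0],[0,0,0,0,0,0],[0,0,0,0,0,0],[0,0,0,0,0,0]]'
python3 - <<'E'
from h import *
a=cam('scene')['image'];w=cam('wrist')['image']
g=np.hstack([cv2.resize(a[110:230,170:330],(400,300)),cv2.resize(w,(400,300))]);cv2.imwrite('pics/m3.png',g[:,:,::-1])
E
```

```text
time: 11.65
ee_pos: [0.5547, -0.2228, 0.0553]
eef_rot: [0.0, 0.676, 0.737, 0.0]
force: [0.2, 0.2, 4.2]
grip_width: 0.145
gripper_force: 20.0
time: 12.07
ee_pos: [0.5543, -0.2227, 0.0547]
eef_rot: [-0.0, 0.676, 0.736, -0.0]
force: [-0.1, -0.0, -0.9]
grip_width: 0.354
gripper_force: 0.0
time: 13.07
ee_pos: [0.5538, -0.2224, 0.1665]
eef_rot: [-0.001, 0.676, 0.737, -0.0]
force: [-0.6, 0.2, 0.1]
grip_width: 0.353
gripper_force: 0.0
```

View pics/m3.png

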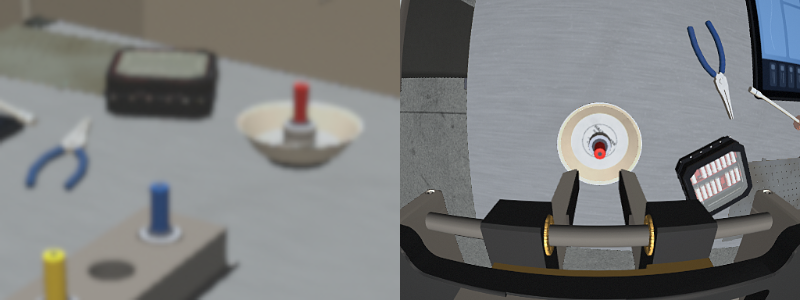

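The red cartridge stands upright in the middle of the bowl. Blue and yellow are still seated, and the gripper is clear of everything.

```bash
python3 -c "
from workcell import manip
print(manip.sign_off())"
```

```text
the job is handed in; nothing more can be done
None
```

The red-stemmed cartridge is standing upright in the middle of the parts bowl, blue and yellow are still in their pockets, and the job was handed in at about 13 s.

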